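# Third hand at the electronics bench: hold a heat sink against the sprung stop

### The job

Set the bare-aluminium heat sink flat on the bed of the fastening jig, in front of the blue sprung plate and with its brass end towards it, then slide it forward between the two black lines and press the plate back until its pointer stands in the green part of the scale, never going into the red. Finish while still holding it there with the gripper, square against the plate and with steady pressure, so that a colleague can drive the screws from behind; do not let go. Leave the black heat sink and the other things on the bench where they are.

Things in the scene. Friction and masses are not known exactly. Their poses are not given: they have to be found in the camera images.
- heatsink_mid (a point): Centre (half-way up) of the loose bare-aluminium heat sink: 90 long (its x) x 50 wide (y) x 40 high (z), seven fins up, running along x. Its long sides are flat, to grip across the 50 mm. At its +x end a 6 mm brass plate (part of the 90). Starts flat on the table, fins up, its x within 45 degrees of world x; it and the black one swap places.
- brass_face (a point): Centre of the outer face of the heat sink's brass end, 45 mm along the heat sink's x from its centre; same axes as the heat sink.
- heatsink: The heat sink as a body, about 0.26 kg: origin at the centre of its underside, axes as for its centre.
- jig: Fastening jig fixed to the table: aluminium base plate 240 (its x) x 180 (y) x 12 mm thick, origin at the centre of its underside. Its +x, along which the blue plate is pushed back, points away from the robot (within 20 degrees of world x). Behind the blue plate a grey spring housing, x = 89 to 117, y = -65 to 65 mm, top 46 mm above the table.
- bed (a point): Point on the jig's flat top (the bed), 12 mm above the jig's origin, same axes. Two black lines run along x from x = -112 to 22 mm, inner edges at y = -30 and +30 mm; the 50 mm wide heat sink goes between them. Apart from the scale rail (x = 25 to 97, y = 65 to 87 mm, top 49 mm above the table) nothing else stands in front of or beside the plate.
- plate_face (a point): Point on the front face (towards the jig's -x) of the blue sprung upright plate, on the jig's centre line, 20 mm above the bed; moves with it; axes as the jig's. Plate: 18 thick x 100 wide (y) x 43 high, lower edge 1 mm over the bed, top 56 mm above the table, two dark screw holes. At rest its face is at the jig's x = 35 mm. A black pointer on it reaches to +y over the scale.
- stop (a joint): How far the plate is pushed back along the jig's +x, in m: 0 at rest, 0.030 at the hard end. The scale is white, then green from 0.010 to 0.020, then red. The spring pushes back with about 2 N at 0 and 0.5 N more per mm (7 N at the start of the green, 12 N at its end, 9.5 N in the middle).
- black_sink: Bystander: black heat sink of the same size (90 x 50 x 40 mm) without brass, loose; origin at the centre of its underside.
- marker: Bystander: yellow marker with grey tip, 130 mm long (x), 13 mm thick, loose; origin under its centre.
- pry_tool: Bystander: blue plastic pry tool, 150 mm long (x), 13 mm thick, loose; origin under its centre.
- screw_tray: Bystander: white open tray of screws 80 x 60 x 22 mm, loose; origin under its centre.
- circuit_board: Bystander: green circuit board 70 x 50 mm, 12 mm high with its components, loose; origin under its centre.
Mind the look-alikes: they are no part of the job. There is more than one size of the heatsink; the job needs the largest.

How it is judged:
By the outcome, as a careful person would: the job done as asked, in the order asked, and still so for the second after the job is handed in, while the arm keeps its last pose, push and grip.
It also fails if it takes over 42 s, if anything falls off the work surface, if the arm or the gripper's body presses on something with over 40 N, if the wrist force passes 120 N, or if a joint passes its speed limit or range.

### The arm

A 6-joint arm with a two-finger parallel gripper is mounted at the origin on the work surface. World frame = base frame: x ahead of the robot, y to its left, z up, the work surface at z = 0. Lengths are in m, angles in rad, forces in N, time in s.
With the tool pointing down it reaches from about 0.3 to 0.825 m from the base axis. Payload 5.4 kg.
Tool frame: the origin (TCP) lies between the finger pads; the fingertips stand robot.tips_ahead ahead of it and the grasp point (between the pads) lies 5 mm behind it (robot.tips_ahead is the distance from the TCP to the fingertips, in m); y points along the fingers, x is the direction in which the jaws open and shut, and the axes are right-handed (so a half turn about y gives the same grasp; the last joint's range is limited). The gripper opens to 92 mm and grips with 3 to 60 N. Pads are 20 mm wide; open, the fingers measure 128 mm over their backs; the gripper's body (75 mm by 189 mm) begins 69 mm behind the grasp point.
Start: joints at [-1.535, 0.158, 1.597, -0, 1.386, -0.21], TCP at [0.14, -0.558, 0.229] pointing down, gripper open.
Joint ranges: [-2.91, 2.91], [-0.94, 2.29], [0.18, 2.7], [-1.29, 4.43], [0.17, 2.64], [-3, 3]. Speed limits (rad/s): [2.57, 2.57, 3.14, 3.14, 3.14, 3.14].

### API

Orientations are given as a rotation vector (axis times angle).
In Python, from bench import robot, monitor, vision gives the robot as it stands. Calls block until the motion is done:
- robot.move_to(position, orientation): joint-space move of the TCP to a pose.
- robot.move_l(position, v=0.15, rot=None, stop_force=None): straight line of the TCP; rot=None keeps the orientation; v is the mean speed in m/s. With stop_force (N) it stops when the force on the tool has changed by that much, and returns True; else False.
- robot.move_joints(angles): joint-space move.
- robot.move_gripper(opening): finger opening in m; the grip force is fixed at half the most; returns when the fingers have stopped.
- robot.pause(seconds).
- robot.ik(position, orientation): joint angles nearest the present ones, or None.
- monitor.sense(): the state.
- vision.read_camera(name): name is "scene" or "top"; returns (picture, depth): 400x640x3 uint8, red, green, blue; 400x640 float32, m along the optical axis (not along the pixel's ray), 0 where there is no reading.
- vision.camera_params(name): a dict with "camera_matrix" (3x3 intrinsics, pixels), "R" (3x3) and "t" (3): a world point X has camera coordinates R X + t. Camera axes: x right, y down, z forward; pixel columns grow to the right and rows downward; lengths in m; the calibration is good to about 2 mm. A picture is of the moment at which its call begins. camera_params takes no time and is no camera call.
A pose or a line that the arm cannot do raises robot.PlanningError and nothing moves.
- robot.close_job(): hands the job in, once; it reports no verdict.
The state is a dict: "t": time; "joint_positions": joint angles; "joint_vel": joint speeds; "tau": joint torques, N m; "tcp_pos": TCP position; "ee_rot": TCP orientation; "wrist_force": force on the tool from outside, world axes, zero at the start; "ft_torque": the same for the moment, N m; "grip_width": finger opening in m.
Only numpy, scipy, OpenCV 4.12 (cv2) and the standard library are available. Lean on these libraries where they do the work, as an engineer would, in place of code of your own. Each camera call takes 0.05 s, during which the arm holds its last target.

## Working session

There is one attempt and no reset: what is moved stays moved. The work goes in short steps, each a Python script; the robot and the scene stay as the last script left them, time stands still between calls to the robot, and variables do not carry over. Pictures are saved under pics/ and viewed, and the job is handed in when it is done.

```bash
mkdir -p pics; ls; python3 - <<'E'
from bench import robot, monitor, vision
import cv2,numpy as np
s=monitor.sense(); print(s); print(robot.tips_ahead)
for n in("scene","top"):
    p,d=vision.read_camera(n); cv2.imwrite(f"pics/{n}0.png",p[:,:,::-1]); np.save(f"pics/{n}0_d.npy",d)
    c=vision.camera_params(n); print(n,c)
E
```

```text
pics
{'t': 0.0, 'joint_positions': array([-1.53507047e+00,  1.59051809e-01,  1.59824589e+00, -1.78570866e-05,
        1.38619750e+00, -2.10109545e-01]), 'joint_vel': array([0.00033733, 0.00035031, 0.00062072, 0.00080878, 0.00076204,
       0.0016184 ]), 'tau': array([ 7.06763112e-04, -3.85564721e+01, -3.22109628e+01,  7.00963126e-02,
        3.77817079e-02, -1.61045705e-04]), 'tcp_pos': array([ 0.13988235, -0.55709601,  0.22761052]), 'ee_rot': array([-1.31402224,  1.02702047, -1.02495791]), 'wrist_force': array([ 0.03455234, -0.50409826, -0.24669031]), 'ft_torque': array([-0.00680443,  0.01439307, -0.00251153]), 'grip_width': 0.0921901345648273}
0.014
scene {'camera_matrix': array([[368.88259056,   0.        , 317.91302962],
       [  0.        , 368.88259056, 195.78435575],
       [  0.        ,   0.        ,   1.        ]]), 'R': array([[ 5.89869407e-01,  8.07498443e-01,  5.88802155e-04],
       [ 6.35248894e-01, -4.63592462e-01, -6.17689948e-01],
       [-4.98510707e-01,  3.64730439e-01, -7.86421504e-01]]), 't': array([-0.4270067 , -0.26465014,  1.02959237])}
top {'camera_matrix': array([[418.49188557,   0.        , 316.18980626],
       [  0.        , 418.49188557, 203.02952065],
       [  0.        ,   0.        ,   1.        ]]), 'R': array([[-2.48151748e-04, -9.99736867e-01, -2.29376333e-02],
       [-9.95272842e-01,  2.47457121e-03, -9.70867980e-02],
       [ 9.71180120e-02,  2.28051112e-02, -9.95011567e-01]]), 't': array([0.12225682, 0.54321567, 1.08252092])}
```

View pics/scene0.png

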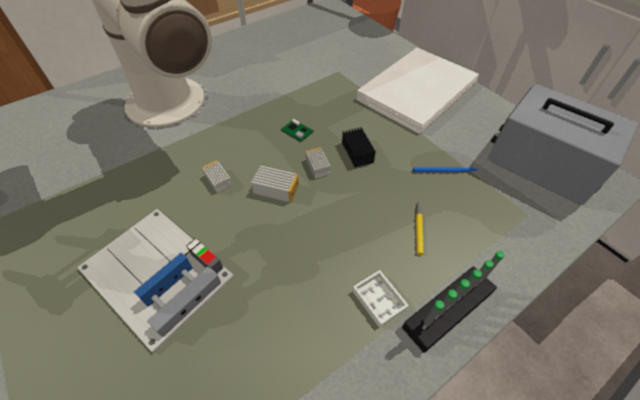

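View pics/top0.png

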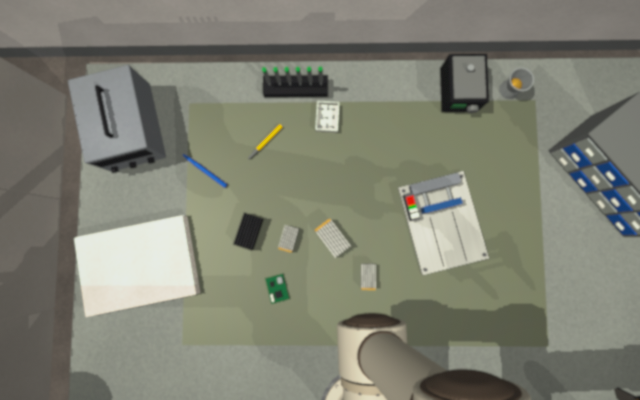

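```bash
python3 - <<'E'
import cv2
a=cv2.imread("pics/top0.png")
cv2.imwrite("pics/c1.png",cv2.resize(a[200:300,270:390],None,fx=6,fy=6,interpolation=cv2.INTER_CUBIC))
cv2.imwrite("pics/c2.png",cv2.resize(a[165:280,390:495],None,fx=5.2,fy=5.2,interpolation=cv2.INTER_CUBIC))
b=cv2.imread("pics/scene0.png")
cv2.imwrite("pics/c3.png",cv2.resize(b[145:215,200:340],None,fx=5,fy=5,interpolation=cv2.INTER_CUBIC))
cv2.imwrite("pics/c4.png",cv2.resize(b[200:355,70:240],None,fx=3.8,fy=3.8,interpolation=cv2.INTER_CUBIC))
E
```

```text
(no output)
```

View pics/c1.png

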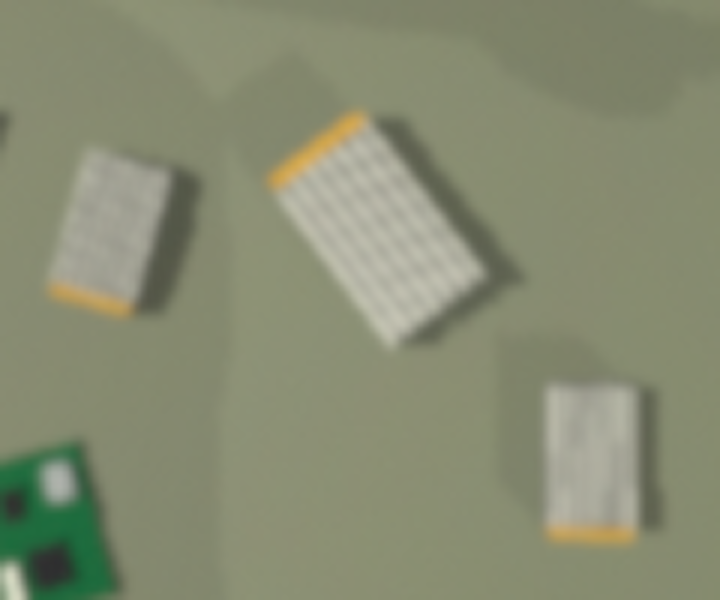

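View pics/c2.png

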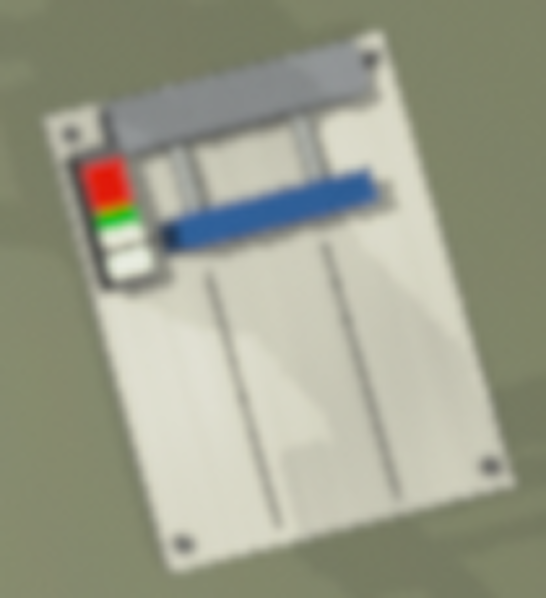

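View pics/c3.png

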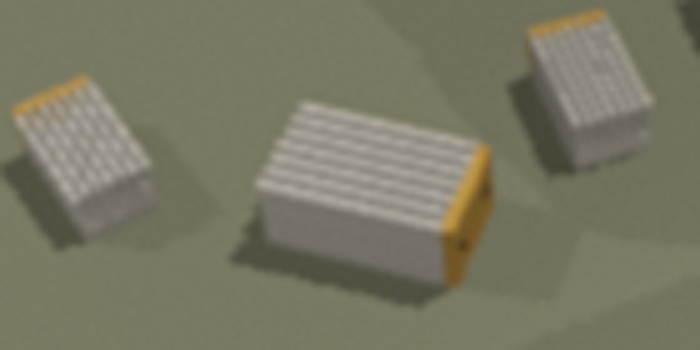

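View pics/c4.png

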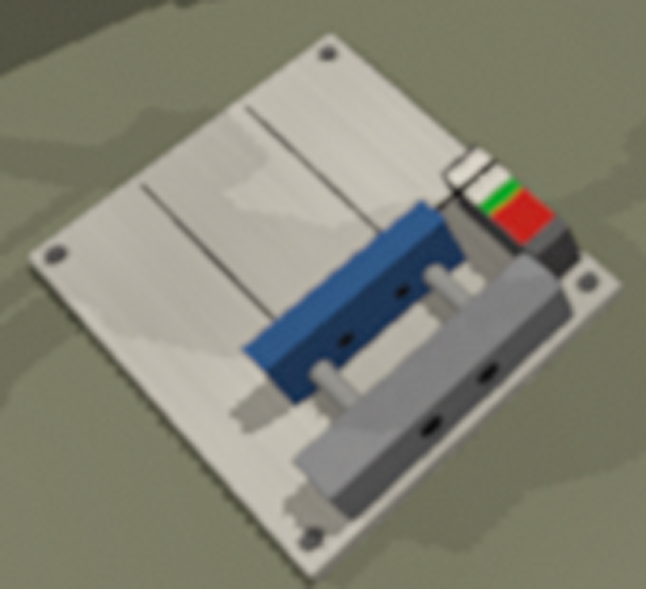

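```bash
cat > h.py <<'E'
from bench import robot, monitor, vision
import cv2,numpy as np
from scipy.optimize import least_squares
from scipy.spatial.transform import Rotation as Ro
def P(n):
    c=vision.camera_params(n); return c["camera_matrix"],c["R"],c["t"]
def un(pts,s,ox,oy): return (np.array(pts,float)+.5)/s-.5+np.array([ox,oy])
def tri(u,v):
    out=[]
    K,R,t=P("top");P1=K@np.c_[R,t];K,R,t=P("scene");P2=K@np.c_[R,t]
    X=cv2.triangulatePoints(P1,P2,np.array(u).T,np.array(v).T);return (X[:3]/X[3]).T
def proj(n,X):
    K,R,t=P(n);x=(np.atleast_2d(X)@R.T+t)@K.T;return x[:,:2]/x[:,2:]
def ray(n,uv,z):
    K,R,t=P(n);uv=np.atleast_2d(uv);d=np.c_[uv,np.ones(len(uv))]@np.linalg.inv(K).T@R
    C=-R.T@t; return C+d*((z-C[2])/d[:,2])[:,None]
def fit(obs,model,x0):  # obs: {cam: pixels}, pose (x,y,z,yaw)
    def f(p):
        c,s=np.cos(p[3]),np.sin(p[3]);X=model@np.array([[c,s,0],[-s,c,0],[0,0,1]])+p[:3]
        return np.concatenate([(proj(n,X)-o).ravel() for n,o in obs.items()])
    r=least_squares(f,x0);return r.x,r.fun
E
python3 - <<'E'
from h import *
np.set_printoptions(precision=4,suppress=True)
ht=un([(268,185),(362,112),(487,272),(393,348)],6,270,200)
hs0=un([(485,147),(443,228),(260,185),(302,102)],5,200,145)
for k,hs in (("a",hs0),("b",hs0[[1,0,3,2]])):
    X=tri(ht,hs);print(k,X,proj("top",X)[0]-ht[0])
    M=np.array([[45,25,0],[45,-25,0],[-45,-25,0],[-45,25,0]])/1000.
    p,r=fit({"top":ht,"scene":hs},M,[*X.mean(0),.5]);print(p,r)
    for n,o in(("top",ht),("scene",hs)):print(n,fit({n:o},M,[*X.mean(0),.5])[0])
jt=un([(45,115),(382,30),(515,485),(172,572)],5.2,390,165)
js=un([(620,287),(312,580),(30,257),(330,32)],3.8,70,200)
M=np.array([[120,90,0],[120,-90,0],[-120,-90,0],[-120,90,0]])/1000.
X=tri(jt,js);print(X)
print(fit({"top":jt,"scene":js},M,[*X.mean(0),.2]))
for n,o in(("top",jt),("scene",js)):print(n,fit({n:o},M,[*X.mean(0),.2])[0])
E
```

```text
a [[0.4706 0.1266 0.0381]
 [0.5018 0.0851 0.0429]
 [0.4335 0.0331 0.0414]
 [0.4007 0.0735 0.0397]] [-0.0786 -0.0429]
[0.4515 0.0799 0.04   0.644 ] [-0.2115 -0.7939 -0.5793 -0.1488 -0.4742  0.8678 -0.1838 -0.1386  0.42
 -0.1031  1.1274  0.6681 -1.6132 -0.2158 -1.0623  0.0852]
top [0.4515 0.0788 0.0331 0.6597]
scene [0.429  0.0915 0.0114 0.6343]
b [[ 0.4677  0.1186 -0.0122]
 [ 0.5037  0.0936  0.0885]
 [ 0.4378  0.0443  0.0888]
 [ 0.395   0.0625 -0.0121]] [3.3651 1.6243]
[0.4498 0.081  0.0368 0.7263] [ -1.2315   1.4097  -2.6328   0.8662  -0.4094   0.0011   0.9386   0.1933
   8.4832 -17.434   -5.7128  15.9363  -9.4357  18.0625   6.1501 -15.213 ]
top [0.4515 0.0788 0.0331 0.6597]
scene [ 0.1354  0.2348 -0.3586  0.914 ]
[[ 0.5887 -0.0991  0.0104]
 [ 0.6327 -0.273   0.0104]
 [ 0.3988 -0.3315  0.0097]
 [ 0.3552 -0.1575  0.0125]]
(array([ 0.4939, -0.2149,  0.0103,  0.2464]), array([-0.3187,  0.1459, -0.3715,  0.1135, -0.5502, -0.2951, -0.7423,
       -0.2695,  0.2148, -0.3772, -0.6527, -0.1879, -0.9875,  0.237 ,
        0.2347,  0.6456]))
top [ 0.4935 -0.2153  0.0136  0.2476]
scene [ 0.4935 -0.2144  0.0093  0.2455]
```

Three bare-aluminium sinks with brass are visible, at top-view pixels (332,237), (289,238) and (369,277). The one at (332,237) is clearly the largest. Both views fit it at 90x50 with its top at 40 mm, and the crop confirms the brass end. The jig fits with yaw 0.246.

```bash
cat >> h.py <<'E'
def rot(yaw,sgn=1):
    x=sgn*np.array([-np.sin(yaw),np.cos(yaw),0]);y=np.array([0,0,-1.]);return Ro.from_matrix(np.c_[x,y,np.cross(x,y)]).as_rotvec()
HS=np.array([.4515,.080]);HY=.65
J=np.array([.4937,-.2150]);JY=.2464
ex=np.array([np.cos(JY),np.sin(JY)]);ey=np.array([-ex[1],ex[0]])
def jig(x,y=0): return J+ex*x+ey*y
def st(m=""):
    s=monitor.sense();d=s["tcp_pos"][:2]-J
    print(m,"t%.2f"%s["t"],"tcp",s["tcp_pos"].round(4),"jig",(d@ex).round(4),(d@ey).round(4),"F",s["wrist_force"].round(2),"Fx %.2f"%(s["wrist_force"][:2]@ex),"T",s["ft_torque"].round(2),"w %.4f"%s["grip_width"]);return s
E
python3 - <<'E'
from h import *
print(Ro.from_rotvec(monitor.sense()["ee_rot"]).as_matrix().round(2))
for s in(1,-1):
    for p,y in(((*HS,.12),HY),((*HS,.019),HY),((*jig(-.05),.12),JY),((*jig(0.01),.03),JY)):
        print(s,robot.ik(np.array(p),rot(y,s)))
E
```

```text
[[ 0.24 -0.    0.97]
 [-0.97  0.    0.24]
 [-0.   -1.    0.  ]]
1 [-0.08919467 -0.03059295  2.02184571  0.          1.1503399  -2.309991  ]
1 [-8.91946693e-02  1.51780824e-01  2.06917863e+00 -4.44089210e-16
  9.20633201e-01 -2.30999100e+00]
1 [-7.14106342e-01  7.86188153e-02  1.91041053e+00 -4.44089210e-16
  1.15256331e+00 -2.53130267e+00]
1 [-6.20762960e-01  3.30999240e-01  1.82054072e+00 -4.44089210e-16
  9.90052695e-01 -2.43795929e+00]
-1 [-8.91946693e-02 -3.05929527e-02  2.02184571e+00 -4.44089210e-16
  1.15033990e+00  8.31601658e-01]
-1 [-8.91946693e-02  1.51780824e-01  2.06917863e+00 -4.44089210e-16
  9.20633201e-01  8.31601658e-01]
-1 [-7.14106342e-01  7.86188153e-02  1.91041053e+00 -4.44089210e-16
  1.15256331e+00  6.10289985e-01]
-1 [-6.20762960e-01  3.30999240e-01  1.82054072e+00 -4.44089210e-16
  9.90052695e-01  7.03633367e-01]
```

```bash
python3 - <<'E'
from h import *
robot.move_to(np.array([*HS,.11]),rot(HY,-1));st("above")
robot.move_gripper(.072)
print(robot.move_l(np.array([*HS,.020]),v=.12,stop_force=8));st("down")
robot.move_gripper(.0);st("grip")
p,d=vision.read_camera("top");cv2.imwrite("pics/g1.png",cv2.resize(p[150:310,220:420,::-1],None,fx=3.5,fy=3.5,interpolation=cv2.INTER_CUBIC))
E
```

```text
above t2.65 tcp [0.4519 0.0794 0.1102] jig 0.0313 0.2957 F [ 0.44  0.57 -0.27] Fx 0.57 T [-0.02 -0.11 -0.03] w 0.0919
False
down t4.03 tcp [0.4522 0.08   0.0206] jig 0.0317 0.2962 F [ 0.38 -0.33 -0.42] Fx 0.28 T [-0.03 -0.   -0.01] w 0.0722
grip t4.49 tcp [0.4519 0.08   0.0205] jig 0.0314 0.2963 F [-0.8   0.48  3.15] Fx -0.65 T [ 0.11  0.14 -0.03] w 0.0495
```

View pics/g1.png

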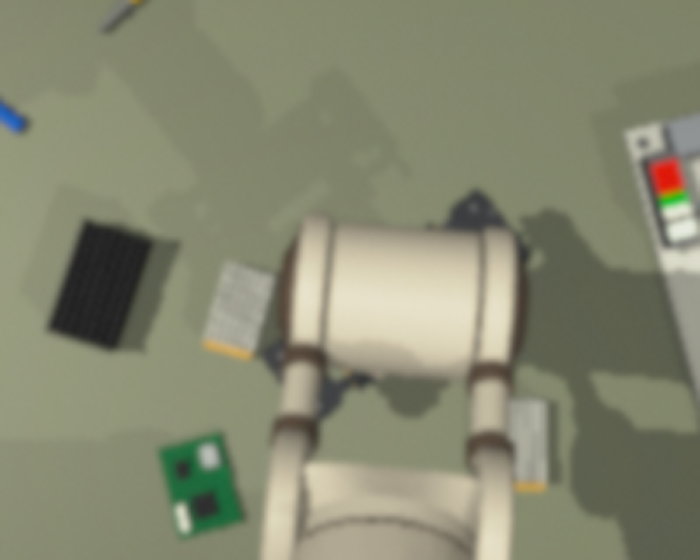

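```bash
python3 - <<'E'
from h import *
robot.move_l(np.array([*HS,.13]),v=.2);st("lift")
robot.move_to(np.array([*jig(-.055),.10]),rot(JY,-1))
robot.move_l(np.array([*jig(-.055),.055]),v=.15);st("over")
for n in("scene","top"):
    p,d=vision.read_camera(n);cv2.imwrite(f"pics/{n}2.png",p[:,:,::-1])
a=cv2.imread("pics/scene2.png");cv2.imwrite("pics/s2c.png",cv2.resize(a[190:355,70:240],None,fx=3.6,fy=3.6,interpolation=cv2.INTER_CUBIC))
a=cv2.imread("pics/top2.png");cv2.imwrite("pics/t2c.png",cv2.resize(a[165:300,380:505],None,fx=4.4,fy=4.4,interpolation=cv2.INTER_CUBIC))
E
```

```text
lift t5.24 tcp [0.4503 0.0801 0.1285] jig 0.0299 0.2968 F [-0.26 -0.16 -3.55] Fx -0.29 T [-0.07  0.02 -0.01] w 0.0497
over t6.88 tcp [ 0.4406 -0.2275  0.055 ] jig -0.0546 0.0008 F [ 0.11  0.99 -1.97] Fx 0.34 T [-0.05 -0.02  0.05] w 0.0496
```

View pics/s2c.png

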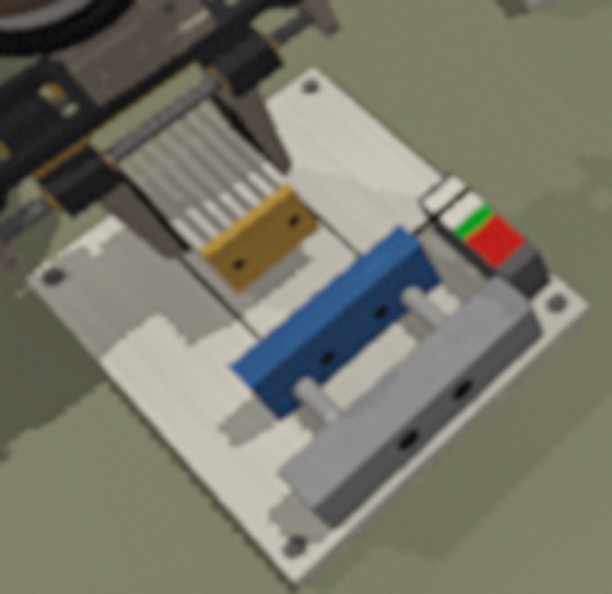

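View pics/t2c.png

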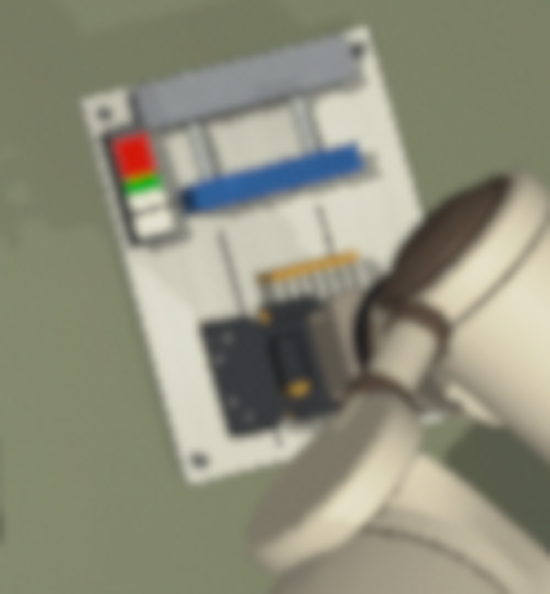

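The sink is held level over the jig, brass end towards the plate. I'll check its lateral offset: the brass top corners in the top crop are at (258,275) and (357,253), and in the scene crop at (203,250) and (290,187).

```bash
python3 - <<'E'
from h import *
t=un([(258,275),(357,253)],4.4,380,165);s=un([(290,187),(203,250)],3.6,70,190)
X=tri(t,s);print(X.round(4))
for Y in (X,ray("top",t,.0745),ray("scene",s,.0745)):
    d=Y[:,:2]-J;print((d@ex).round(4),(d@ey).round(4))
# lines: near-plate ends
l=ray("top",un([(222,232),(320,205)],4.4,380,165),.012)[:,:2]-J;print("lines top",l@ex,l@ey)
l=ray("scene",un([(362,255),(258,337)],3.6,70,190),.012)[:,:2]-J;print("lines scene",l@ex,l@ey)
# plate top front edge z=.055
l=ray("top",un([(188,210),(362,168)],4.4,380,165),.055)[:,:2]-J;print("plate top",l@ex,l@ey)
l=ray("scene",un([(232,367),(403,227)],3.6,70,190),.055)[:,:2]-J;print("plate scene",l@ex,l@ey)
E
```

```text
[[ 0.4768 -0.1899  0.0715]
 [ 0.4898 -0.2402  0.0785]]
[-0.0103 -0.01  ] [ 0.0284 -0.0235]
[-0.0088 -0.0105] [ 0.0321 -0.0257]
[-0.0103 -0.0124] [ 0.0251 -0.0225]
lines top [0.01988497 0.02117182] [ 0.02927989 -0.0323605 ]
lines scene [0.0058575  0.00384625] [ 0.03285142 -0.02985397]
plate top [0.03709648 0.03595461] [ 0.05593194 -0.04852526]
plate scene [0.03720096 0.0381767 ] [-0.04763525  0.05029878]
```

```bash
python3 - <<'E'
from h import *
q=jig(-.055,-.0015)
robot.move_l(np.array([*q,.040]),v=.1)
print(robot.move_l(np.array([*q,.028]),v=.02,stop_force=4));st("set")
robot.move_gripper(.058);st("open")
robot.move_gripper(0.0);st("regrip")
for n in("scene","top"):
    p,d=vision.read_camera(n);cv2.imwrite(f"pics/{n}3.png",p[:,:,::-1])
a=cv2.imread("pics/scene3.png");cv2.imwrite("pics/s3c.png",cv2.resize(a[190:355,70:240],None,fx=3.6,fy=3.6,interpolation=cv2.INTER_CUBIC))
E
```

```text
True
set t7.72 tcp [ 0.4409 -0.2301  0.0324] jig -0.0548 -0.0017 F [-0.4  -0.29  3.89] Fx -0.46 T [ 0.06  0.03 -0.03] w 0.0498
open t8.06 tcp [ 0.4399 -0.2291  0.0312] jig -0.0557 -0.0006 F [0.67 0.97 0.29] Fx 0.89 T [ 0.05 -0.04  0.04] w 0.0582
regrip t8.34 tcp [ 0.4399 -0.2293  0.0312] jig -0.0556 -0.0007 F [ 0.47 -0.04 -0.7 ] Fx 0.45 T [-0.2  -0.04  0.01] w 0.0499
```

View pics/s3c.png

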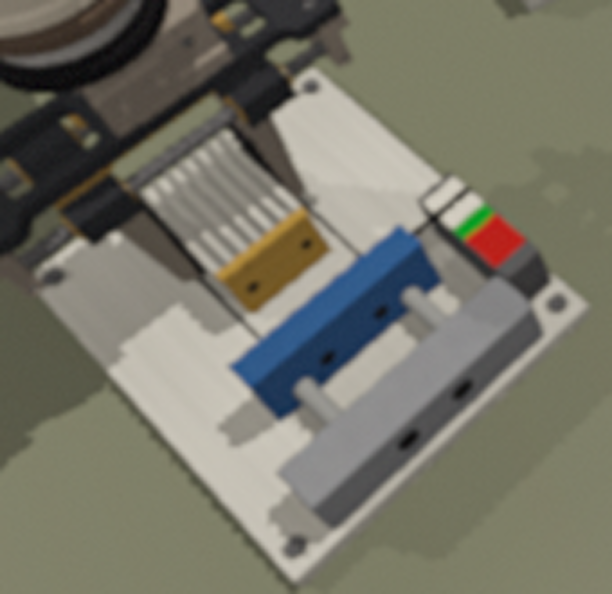

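It sits flat between the lines, brass facing the plate. Now sliding forward.

```bash
python3 - <<'E'
from h import *
z=.0312
print(robot.move_l(np.array([*jig(-.020,-.0007),z]),v=.05,stop_force=12));st("slide")
for x in(-.014,-.008,-.003,.001):
    print(robot.move_l(np.array([*jig(x,-.0007),z]),v=.02,stop_force=12));st(x)
for n in("scene","top"):
    p,d=vision.read_camera(n);cv2.imwrite(f"pics/{n}4.png",p[:,:,::-1])
a=cv2.imread("pics/scene4.png");cv2.imwrite("pics/s4c.png",cv2.resize(a[190:355,70:240],None,fx=3.6,fy=3.6,interpolation=cv2.INTER_CUBIC))
E
```

```text
False
slide t9.30 tcp [ 0.4749 -0.2205  0.0312] jig -0.0196 -0.0007 F [ 0.83 -0.11 -0.49] Fx 0.77 T [ 0.01 -0.13  0.03] w 0.0497
False
-0.014 t9.75 tcp [ 0.4805 -0.2191  0.0312] jig -0.0138 -0.0008 F [-0.79 -0.93  0.23] Fx -1.00 T [-0.08  0.01 -0.05] w 0.0500
False
-0.008 t10.20 tcp [ 0.4856 -0.2178  0.0312] jig -0.0085 -0.0008 F [-5.83 -0.99  3.63] Fx -5.90 T [-0.22  0.65  0.02] w 0.0495
False
-0.003 t10.60 tcp [ 0.4899 -0.2168  0.0313] jig -0.0041 -0.0008 F [-7.34 -0.92  5.55] Fx -7.34 T [-0.32  0.94  0.03] w 0.0497
False
0.001 t10.95 tcp [ 0.4933 -0.2159  0.0312] jig -0.0006 -0.0007 F [-10.93  -1.85   7.13] Fx -11.05 T [-0.42  1.29  0.05] w 0.0499
```

View pics/s4c.png

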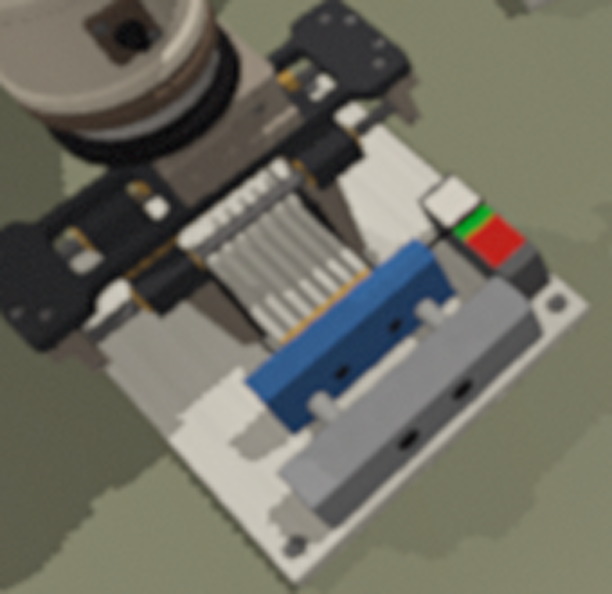

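```bash
python3 - <<'E'
from h import *
s=st();Rm=Ro.from_rotvec(s["ee_rot"]).as_matrix();print(Rm.round(4)); print(np.rad2deg((Ro.from_matrix(Rm)*Ro.from_rotvec(rot(JY,-1)).inv()).as_rotvec()))
a=cv2.imread("pics/scene4.png");cv2.imwrite("pics/s4z.png",cv2.resize(a[235:300,120:225],None,fx=7.6,fy=7.6,interpolation=cv2.INTER_CUBIC))
a=cv2.imread("pics/top4.png");cv2.imwrite("pics/t4z.png",cv2.resize(a[170:260,390:490],None,fx=6.5,fy=6.5,interpolation=cv2.INTER_CUBIC))
E
```

```text
t11.05 tcp [ 0.4933 -0.2159  0.0313] jig -0.0006 -0.0008 F [-9.92 -2.63  6.81] Fx -10.26 T [-0.42  1.28  0.  ] w 0.0497
[[ 2.447e-01 -5.400e-03  9.696e-01]
 [-9.696e-01  9.000e-04  2.447e-01]
 [-2.200e-03 -1.000e+00 -5.000e-03]]
[0.05125588 0.30784387 0.04410725]
```

View pics/s4z.png

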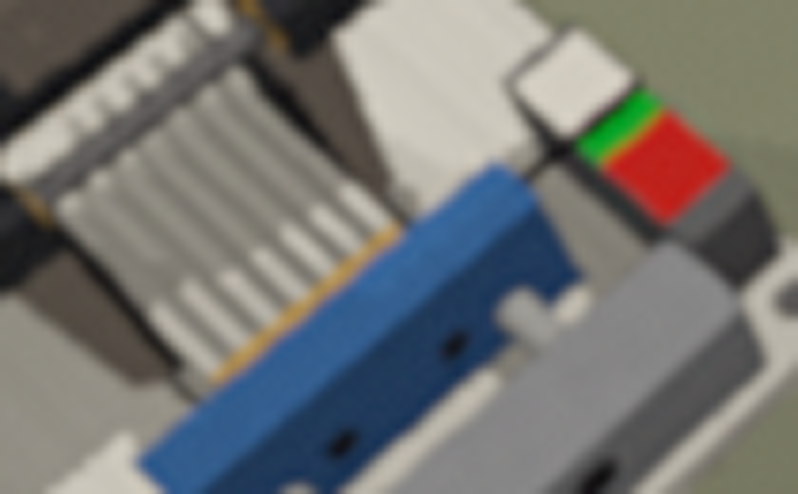

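View pics/t4z.png

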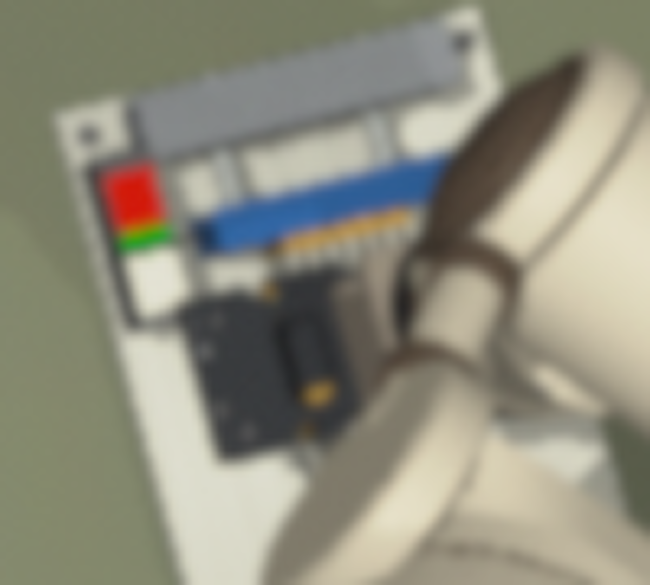

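```bash
python3 - <<'E'
from h import *
def rt(deg): return (Ro.from_rotvec(np.deg2rad(deg)*np.array([*ey,0]))*Ro.from_rotvec(rot(JY,-1))).as_rotvec()
z=.0312
for x,a in((.003,-.25),(.0055,-.4)):
    print(robot.move_l(np.array([*jig(x,-.0007),z]),v=.01,rot=rt(a),stop_force=10));s=st(x)
    print(np.rad2deg((Ro.from_rotvec(s["ee_rot"])*Ro.from_rotvec(rot(JY,-1)).inv()).as_rotvec()))
for n in("scene","top"):
    p,d=vision.read_camera(n);cv2.imwrite(f"pics/{n}5.png",p[:,:,::-1])
a=cv2.imread("pics/scene5.png");cv2.imwrite("pics/s5z.png",cv2.resize(a[235:300,120:225],None,fx=7.6,fy=7.6,interpolation=cv2.INTER_CUBIC))
a=cv2.imread("pics/top5.png");cv2.imwrite("pics/t5z.png",cv2.resize(a[170:260,390:490],None,fx=6.5,fy=6.5,interpolation=cv2.INTER_CUBIC))
E
```

```text
False
0.003 t11.40 tcp [ 0.4943 -0.2156  0.0312] jig 0.0004 -0.0008 F [-13.32  -4.8    9.97] Fx -14.09 T [-0.62  2.13  0.02] w 0.0500
[0.03636028 0.11630448 0.06435439]
False
0.0055 t11.80 tcp [ 0.4961 -0.2152  0.0312] jig 0.0023 -0.0008 F [-15.38  -4.93  10.51] Fx -16.12 T [-0.79  2.61  0.02] w 0.0500
[0.06414301 0.06205757 0.08106571]
```

View pics/s5z.png

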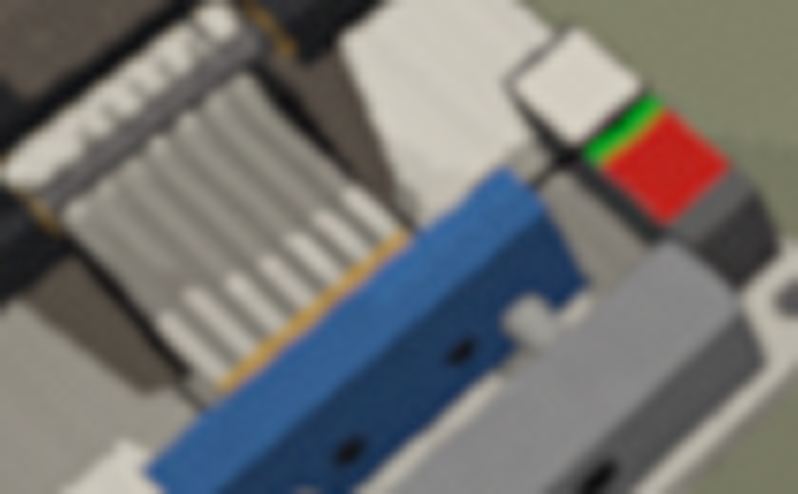

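View pics/t5z.png

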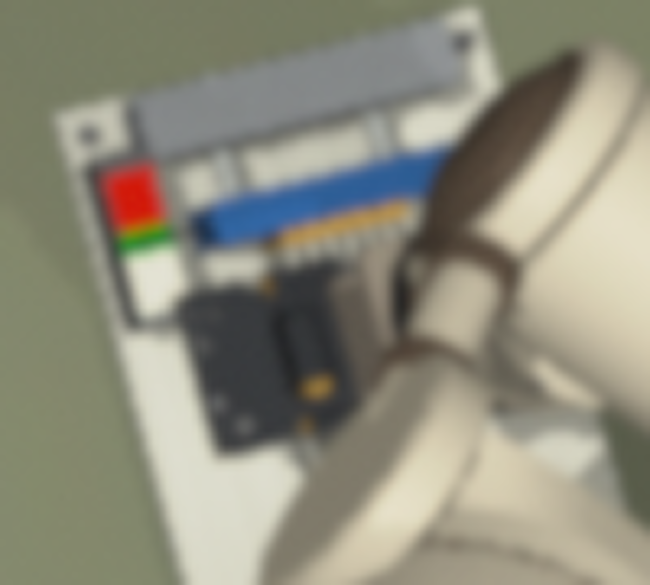

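```bash
python3 - <<'E'
from h import *
ims=[]
for k in(0,4,5):
    a=cv2.imread(f"pics/scene{k}.png");ims.append(cv2.resize(a[235:280,180:225],None,fx=9,fy=9,interpolation=cv2.INTER_NEAREST)[:, :260+140])
cv2.imwrite("pics/cmp.png",cv2.resize(np.hstack(ims),(800,267)))
tt=[cv2.resize(cv2.imread(f"pics/top{k}.png")[185:235,395:440],None,fx=5.8,fy=5.8,interpolation=cv2.INTER_NEAREST) for k in(0,4,5)]
cv2.imwrite("pics/cmpt.png",np.hstack(tt))
# sampled profile along scale centre line y=.076 z=.049, jig x 20..100mm
for n in("scene","top"):
  for k in(0,4,5):
    a=cv2.imread(f"pics/{n}{k}.png")[:,:,::-1].astype(np.float32)
    xs=np.arange(.024,.08,.002);X=np.array([[*jig(x,.074),.049] for x in xs]);uv=proj(n,X).astype(np.float32)
    v=cv2.remap(a,uv[:,0].reshape(-1,1),uv[:,1].reshape(-1,1),cv2.INTER_LINEAR)[:,0].astype(int)
    print(n,k," ".join(f"{int(x*1000+.1)}:{c[0]}/{c[1]}/{c[2]}" for x,c in zip(xs,v)))
E
```

```text
scene 0 24:184/179/168 26:148/144/135 28:134/131/123 30:161/158/147 32:197/192/180 34:211/206/194 36:216/211/199 38:199/194/181 40:153/148/137 42:119/115/106 44:156/151/139 46:193/188/175 48:205/199/188 50:211/205/194 52:203/203/186 54:160/188/148 56:89/170/86 58:25/165/45 60:24/164/36 62:85/159/37 64:154/124/33 66:188/73/28 68:194/39/28 70:194/31/28 72:194/33/26 74:194/34/26 76:194/36/29 78:194/35/27
scene 4 24:192/187/176 26:158/154/145 28:145/141/133 30:169/165/154 32:199/194/182 34:208/203/191 36:209/204/192 38:208/204/191 40:208/203/190 42:208/203/191 44:209/204/191 46:210/205/193 48:206/200/188 50:183/176/166 52:125/116/110 54:57/88/52 56:13/124/25 58:7/154/35 60:27/162/40 62:84/156/39 64:149/120/33 66:183/70/29 68:190/38/28 70:190/32/28 72:190/33/28 74:189/34/27 76:189/33/25 78:189/33/27
scene 5 24:192/187/176 26:158/154/145 28:145/141/133 30:170/166/155 32:200/195/183 34:209/204/191 36:209/204/191 38:209/204/191 40:209/204/191 42:209/204/191 44:209/204/191 46:209/204/192 48:209/204/192 50:210/205/193 52:199/194/182 54:157/149/141 56:89/86/79 58:25/104/35 60:23/141/31 62:82/15
[... 621 characters left out ...]
206 38:226/225/210 40:226/225/210 42:226/225/211 44:226/225/210 46:225/224/210 48:224/223/208 50:213/216/195 52:187/199/169 54:146/173/133 56:93/157/87 58:64/156/49 60:74/152/23 62:119/139/12 64:159/110/13 66:187/76/12 68:202/48/11 70:208/30/10 72:209/26/11 74:209/26/11 76:209/27/11 78:209/26/11
top 5 24:110/110/104 26:114/114/109 28:132/132/124 30:158/158/145 32:182/181/165 34:204/202/184 36:218/216/198 38:224/222/206 40:226/224/209 42:226/225/210 44:226/225/210 46:226/224/210 48:224/224/207 50:214/220/195 52:188/206/171 54:146/182/135 56:97/152/91 58:70/139/55 60:79/134/30 62:120/127/17 64:160/105/14 66:187/74/11 68:202/46/10 70:208/28/10 72:209/27/10 74:209/25/10 76:209/23/10 78:209/24/10
```

View pics/cmp.png

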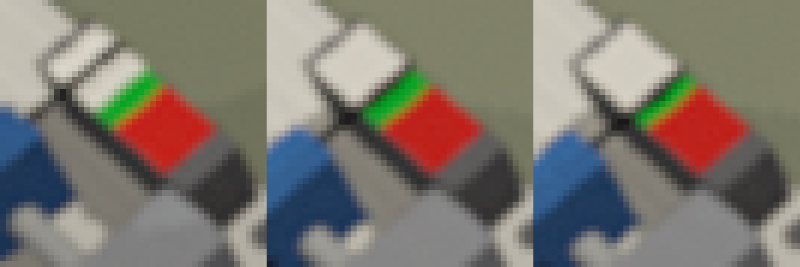

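View pics/cmpt.png

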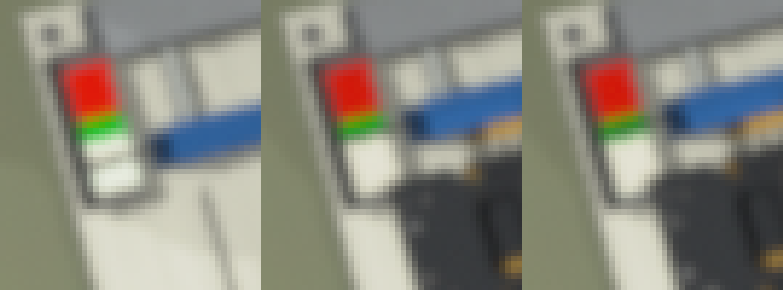

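The pointer has gone from the rest position at about 42 to about 56 in the rectified profile. That puts the travel at about 14 mm, in the green. The sink presses on the bed with about 10 N, so I'll ease that a little while holding the push.

```bash
python3 - <<'E'
from h import *
def rt(deg): return (Ro.from_rotvec(np.deg2rad(deg)*np.array([*ey,0]))*Ro.from_rotvec(rot(JY,-1))).as_rotvec()
for z in(.0316,.0320):
    robot.move_l(np.array([*jig(.0055,-.0007),z]),v=.005,rot=rt(-.4));robot.pause(.4);s=st(z)
    print(np.rad2deg((Ro.from_rotvec(s["ee_rot"])*Ro.from_rotvec(rot(JY,-1)).inv()).as_rotvec()))
E
```

```text
0.0316 t12.55 tcp [ 0.4962 -0.2152  0.0312] jig 0.0023 -0.0008 F [-13.76  -4.11   7.61] Fx -14.35 T [-0.91  2.39 -0.04] w 0.0498
[0.06125738 0.03891583 0.07145237]
0.032 t13.20 tcp [ 0.4962 -0.2151  0.0312] jig 0.0024 -0.0007 F [-11.51  -5.06   4.03] Fx -12.40 T [-1.03  2.2  -0.02] w 0.0498
[0.06459508 0.02590789 0.06054635]
```

```bash
python3 - <<'E'
from h import *
robot.pause(1);st()
for n in("scene","top"):
    p,d=vision.read_camera(n);cv2.imwrite(f"pics/{n}6.png",p[:,:,::-1])
st()
a=p;a=cv2.imread("pics/scene6.png").astype(np.float32)
xs=np.arange(.046,.07,.001);X=np.array([[*jig(x,.074),.049] for x in xs]);uv=proj("scene",X).astype(np.float32)
v=cv2.remap(a,uv[:,0].reshape(-1,1),uv[:,1].reshape(-1,1),cv2.INTER_LINEAR)[:,0,::-1].astype(int)
print(" ".join(f"{x*1000:.0f}:{c[0]}/{c[1]}" for x,c in zip(xs,v)))
cv2.imwrite("pics/s6z.png",cv2.resize(cv2.imread("pics/scene6.png")[230:300,110:225],None,fx=6.9,fy=6.9,interpolation=cv2.INTER_CUBIC))
E
```

```text
t14.20 tcp [ 0.4962 -0.2151  0.0312] jig 0.0024 -0.0007 F [-11.47  -6.07   4.19] Fx -12.61 T [-0.96  2.13  0.  ] w 0.0500
 t14.30 tcp [ 0.4962 -0.2151  0.0312] jig 0.0024 -0.0007 F [-12.82  -5.96   4.33] Fx -13.89 T [-0.99  2.2  -0.02] w 0.0500
46:209/204 47:210/205 48:210/205 49:211/206 50:211/206 51:207/201 52:200/193 53:187/178 54:157/148 55:125/115 56:90/84 57:56/86 58:26/100 59:7/123 60:24/139 61:48/148 62:82/153 63:119/141 64:149/121 65:171/96 66:183/71 67:188/49 68:189/37 69:190/31 70:190/31
```

View pics/s6z.png

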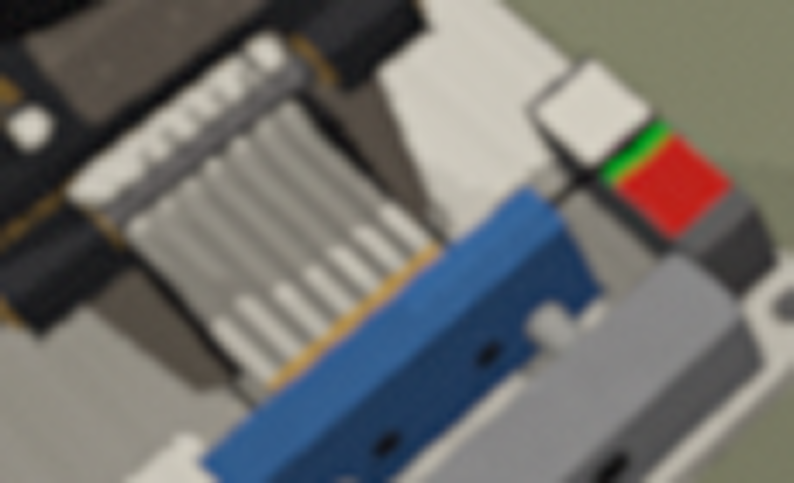

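View pics/top6.png

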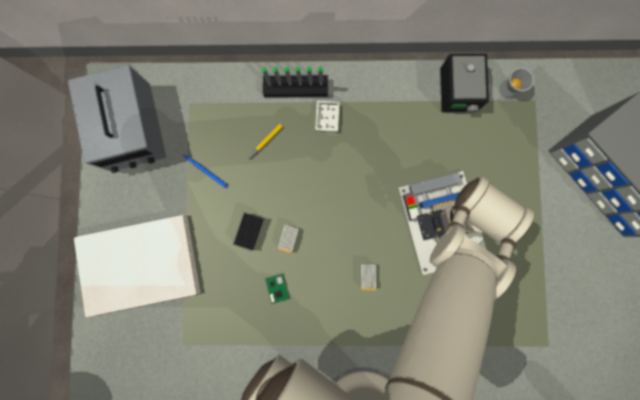

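```bash
python3 - <<'E'
from h import *
def rt(deg): return (Ro.from_rotvec(np.deg2rad(deg)*np.array([*ey,0]))*Ro.from_rotvec(rot(JY,-1))).as_rotvec()
robot.move_l(np.array([*jig(.0072,-.0007),.0322]),v=.005,rot=rt(-.45));robot.pause(.6);st()
p,d=vision.read_camera("scene");cv2.imwrite("pics/scene7.png",p[:,:,::-1])
a=p.astype(np.float32)
xs=np.arange(.046,.07,.001);X=np.array([[*jig(x,.074),.049] for x in xs]);uv=proj("scene",X).astype(np.float32)
v=cv2.remap(a,uv[:,0].reshape(-1,1),uv[:,1].reshape(-1,1),cv2.INTER_LINEAR)[:,0].astype(int)
print(" ".join(f"{x*1000:.0f}:{c[0]}/{c[1]}" for x,c in zip(xs,v)))
cv2.imwrite("pics/s7z.png",cv2.resize(p[230:300,110:225,::-1],None,fx=6.9,fy=6.9,interpolation=cv2.INTER_CUBIC))
s=st();print(np.rad2deg((Ro.from_rotvec(s["ee_rot"])*Ro.from_rotvec(rot(JY,-1)).inv()).as_rotvec()))
E
```

```text
t15.39 tcp [ 0.4975 -0.2148  0.0312] jig 0.0038 -0.0007 F [-12.37  -6.07   3.4 ] Fx -13.48 T [-1.18  2.31  0.  ] w 0.0500
46:209/204 47:209/204 48:210/204 49:211/205 50:211/205 51:207/204 52:200/201 53:186/193 54:156/172 55:123/146 56:87/118 57:54/93 58:24/81 59:5/85 60:23/111 61:48/131 62:82/143 63:119/136 64:149/120 65:172/97 66:183/71 67:188/50 68:189/38 69:190/31 70:190/31
 t15.44 tcp [ 0.4975 -0.2148  0.0312] jig 0.0038 -0.0007 F [-11.7   -6.26   2.55] Fx -12.88 T [-1.1   2.31 -0.04] w 0.0497
[0.07229027 0.01181502 0.06810909]
```

View pics/s7z.png

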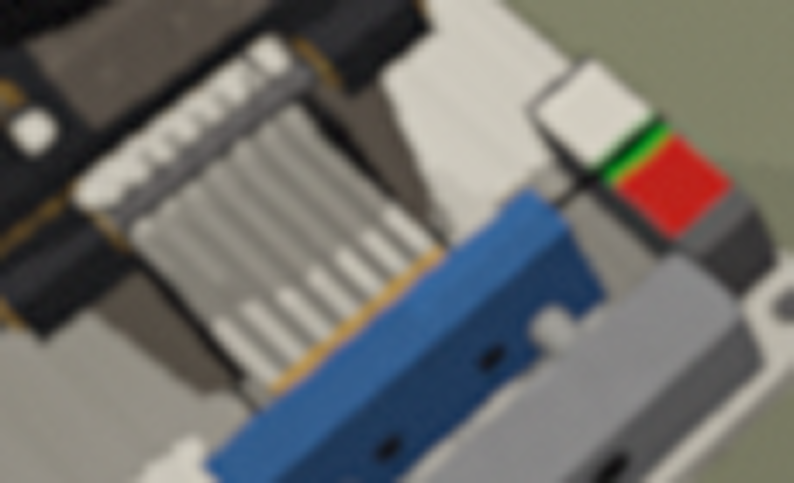

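```bash
python3 - <<'E'
from h import *
st();robot.close_job()
E
```

```text
t15.44 tcp [ 0.4975 -0.2148  0.0312] jig 0.0038 -0.0007 F [-11.7   -6.26   2.55] Fx -12.88 T [-1.1   2.31 -0.04] w 0.0497
the job is handed in; nothing more can be done
```

The job is done and handed in: the largest bare-aluminium heat sink is flat on the bed with its brass end against the blue plate, and the gripper is still holding it there.

I set the sink down between the black lines, opened the jaws briefly to let it settle flat, gripped it again, and slid it forward. I handed in at t = 15.4 s.

**Pointer:** the last picture puts the travel at about 15 mm, with green visible on both sides of the pointer. It was never seen in the red.

**Pressure:** the push was about 13 N and held steady. The spring alone should give about 9.5 N; I take the rest to be friction on the bed. The sink was still pressing down on the bed with about 3 N.

**Squareness:** the hand was within 0.1° of the jig's measured axes. The brass showed no gap to the plate in the last picture.

**Bystanders:** nothing else looked moved in the last top view, taken just before the final push of about 1 mm.

**Checks that disagreed:** the triangulated bed height was 10 mm, against the stated 12 mm. Feeling for the bed with the sink in hand gave about 12 mm, so I used that. The two cameras differed by 1 to 3 mm on sideways position, well inside the 5 mm clearance on each side.

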